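# Tip the press mould onto its back

### The job

On the low plywood board in this pottery studio a wooden press mould stands on end, a little short of the black outlined place. Without lifting it, push it along upright until the leading edge of its foot has just crossed the outline's near line, then push it over so that it topples onto its back and lands wholly inside the outline with its hollow facing up, ready for clay; it must not be shoved into place after it has fallen. Leave everything else where it is.

Things in the scene. Friction and masses are not known exactly. Their poses are not given: they have to be found in the camera images.
- mould: Loose wooden press mould, a block 50 (x) by 84 (y) by 120 mm (z, foot to head), 0.2 to 0.4 kg. Origin: centre of its foot. The face at x = -25 mm has the hollow (centred, 72 high, 56 wide, 14 mm deep) with flat bands 24 mm high below and above it; x = +25 mm is the plain back. Starts upright, back towards the outline, up to 6 degrees off square and 10 mm off its centre line.
- board: Fixed plywood board 420 (x) by 300 (y) by 18 mm thick on the table, its top at z = 18 mm. Origin: centre of its underside. Its x axis runs from the mould to the outlined place: the way the mould must slide and fall.
- place (a point): Centre of the outlined place, on the board's top, axes as the board's. The outline: flat painted lines 6 mm wide, a rectangle 170 (board x) by 124 mm (board y) between the lines' middles. Its near line is 85 mm before this point; the mould's back foot edge starts 20 to 60 mm short of it, and should be 0 to 50 mm past it when the mould is toppled.
- foot_l (a point): Corner of the mould's back face: foot, +y side (x = 25, y = 42, z = 0 mm in the mould's frame). Pushed on the hollow side within 20 mm of the board, the mould slides upright.
- foot_r (a point): Corner of the mould's back face: foot, -y side (25, -42, 0 mm). Pushed on its top band, the mould tips over this back foot edge, passes balance at about 23 degrees and falls by itself.
- head_l (a point): Corner of the mould's back face: head, +y side (25, 42, 120 mm).
- head_r (a point): Corner of the mould's back face: head, -y side (25, -42, 120 mm).
- stamp: a bystander, to be left alone: small turned wooden stamp standing on the board beside the outline (+y side), 32 mm across, 68 mm tall. Origin: centre of its underside.
- pinch_pot: a bystander, to be left alone: small clay cup on the board beside the outline (-y side), 52 mm across, 38 mm tall. Origin: centre of its underside.
- block: a bystander, to be left alone: small wooden block 70 by 30 by 30 mm on the board beside the outline (+y side). Origin: centre of its underside.
- boat_dish: a bystander, to be left alone: long boat-shaped dish on the table, about 300 by 115 by 50 mm. Origin: centre of its underside.
- glaze_cup: a bystander, to be left alone: white cup on the table, 84 mm across, 85 mm tall. Origin: centre of its underside.
- brown_cup: a bystander, to be left alone: clay cup on the table, 96 mm across, 70 mm tall. Origin: centre of its underside.
- dish: a bystander, to be left alone: dark shallow dish on the table, 110 mm across, 30 mm tall. Origin: centre of its underside.

How it is judged:
By the outcome, as a careful person would: the job done as asked, in the order asked, and still so for the second after the job is handed in, with the robot touching nothing.
It also fails if it takes over 48 s, if anything falls off the work surface, if the arm or the gripper's body presses on something with over 40 N, if the wrist force passes 120 N, or if a joint passes its speed limit or range.

### The arm

A 7-joint arm with a two-finger parallel gripper is mounted at the origin on the work surface. World frame = base frame: x ahead of the robot, y to its left, z up, the work surface at z = 0. Lengths are in m, angles in rad, forces in N, time in s.
With the tool pointing down it reaches from about 0.4 to 0.85 m from the base axis. Payload 6.9 kg.
Tool frame: the origin (TCP) lies at the very end of the fingers, on their centre line; the grasp point (between the pads) lies 19 mm behind it; z points along the fingers, y is the direction in which the jaws open and shut (so a half turn about z gives the same grasp; the last joint's range is limited). The gripper opens to 85 mm and grips with 20 to 120 N. Pads are 22 mm wide; open, the fingers measure 114 mm over their backs; the gripper's body (76 mm by 85 mm) begins 54 mm behind the grasp point. The pads swing forward as they close: fully open they stand 13 mm farther back than shut.
Start: joints at [1.306, 0.507, -0.238, 1.5, 0.126, 1.149, -0.155], TCP at [0.226, -0.583, 0.231] pointing down, gripper open.
Joint ranges: [-3.08, 3.08], [-0.24, 2.05], [-1.43, 1.35], [0, 2.5], [-1.52, 4.66], [0.17, 1.96], [-2.89, 2.89]. Speed limits (rad/s): [2.39, 2.39, 3.14, 3.14, 3.14, 3.14, 3.14].

### API

Orientations are given as [roll, pitch, yaw] about the fixed x, y, z axes, in that order (R = Rz(yaw) Ry(pitch) Rx(roll)).
In Python, from cell import env, eyes gives the robot as it stands.
- The arm moves only by the shell command python3 -m handwheel 'ROWS' [FORCE]. ROWS is JSON, a list that holds one entry, the list of rows, each a list of 5 numbers: the shift along the tool's x, y, z in mm, then the turn about the tool's z in degrees, then the closure, from -1 (fully open) to 1 (shut). A call has exactly 10 rows; each row is the pose to reach, as a shift and turn from the pose commanded when the call began, along the tool's axes at that moment; what a row does not reach only later rows make up. A row lasts 1/8 s, in which the tool goes at most 62.5 mm and 10.7 degrees, less where a joint would pass 70% of its speed; a pose out of reach is approached as far as the arm can. A call with a gripper value outside its range is refused whole. The fingers move at their own pace and stop on an object; FORCE is the grip in N (left out, the last holds). Time passes only in rows, so rows that repeat a pose let the fingers close, or fill a call up. It gives the time, the measured TCP pose, the force and the opening at its end, in the units of the state.
- env.sense(): the state, without advancing time (a new reading comes with each control period).
- eyes.snapshot(name): name is "scene" or "top"; returns a dict with "img" (480x640x3 uint8, red, green, blue), "mtx" (3x3 intrinsics, pixels), "rvec" (rotation vector, rad) and "tvec" (3), from world to camera coordinates, as OpenCV has them. Camera axes: x right, y down, z forward; pixel columns grow to the right and rows downward; lengths in m; the calibration is good to about 2 mm. A picture is of the moment at which its call begins. There is no depth.
- env.finish_job(): hands the job in, once; it reports no verdict.
The state is a dict: "time": time; "joint_positions": joint angles; "qvel": joint speeds; "joint_torque": joint torques, N m; "ee_pos": TCP position; "ee_rot": TCP orientation; "wrist_force": force on the tool from outside, world axes, zero at the start; "wrist_torque": the same for the moment, N m; "width": opening from 0.0 (shut) to 1.0 (fully open).
Only numpy, scipy, OpenCV 4.12 (cv2) and the standard library are available. Lean on these libraries where they do the work, as an engineer would, in place of code of your own. Each camera call takes 0.05 s, during which the arm holds its last target.

## Working session

There is one attempt and no reset: what is moved stays moved. The work goes in short steps, Python scripts to look and compute and a shell command to move; the robot and the scene stay as the last step left them, time stands still between calls to the robot, and variables do not carry over. Pictures are saved under pics/ and viewed, and the job is handed in when it is done.

```bash
ls; mkdir -p pics; python3 - <<'E'
from cell import env, eyes
import cv2
s=env.sense(); print({k:s[k] for k in('time','ee_pos','ee_rot','wrist_force','width')})
for n in('scene','top'):
    d=eyes.snapshot(n); cv2.imwrite(f'pics/{n}0.png',d['img'][:,:,::-1]); print(n,d['mtx'],d['rvec'],d['tvec'])
E
```

```text
pics
{'time': 0.0, 'ee_pos': array([ 0.22561859, -0.58228876,  0.23041291]), 'ee_rot': array([-3.13973429e+00,  5.71268701e-05,  3.69849544e-01]), 'wrist_force': array([ 0.03264596, -0.46085023, -0.21153159]), 'width': 1.0026469601207797}
scene [[618.47895076   0.         306.93521753]
 [  0.         618.47895076 248.92678454]
 [  0.           0.           1.        ]] [ 0.98818296  2.59710704 -0.91072096] [ 0.37667413 -0.22770809  1.69194648]
top [[460.59238652   0.         318.84076618]
 [  0.         460.59238652 238.52343418]
 [  0.           0.           1.        ]] [ 2.17702363 -2.18294786  0.10730507] [-0.00472404  0.50855616  1.26950249]
```

View pics/scene0.png

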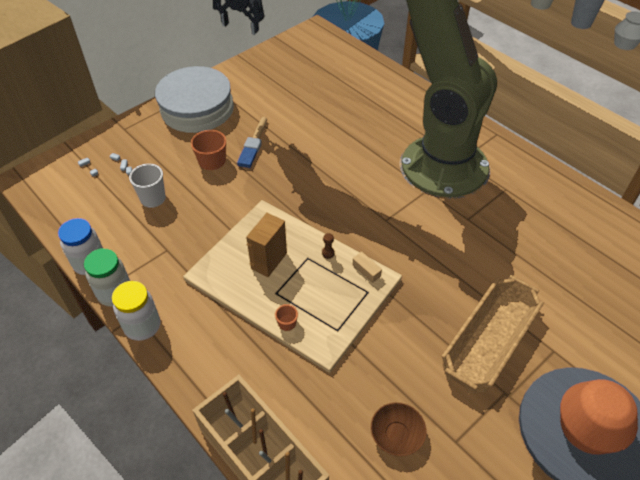

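View pics/top0.png

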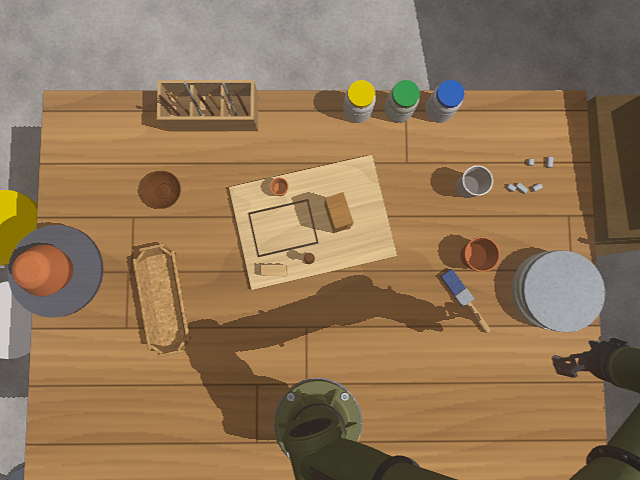

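The mould stands at about (340,210) in the top view, right of the outline (corners about (249,212) and (318,242)). The fall direction is image-left, which is world +y. Next I'll zoom in.

```bash
python3 - <<'E'
import cv2
a=cv2.imread('pics/top0.png')[145:300,220:405]; cv2.imwrite('pics/topz.png',cv2.resize(a,None,fx=4,fy=4,interpolation=cv2.INTER_CUBIC)[:600,:800])
a=cv2.imread('pics/scene0.png')[195:375,180:410]; cv2.imwrite('pics/scz.png',cv2.resize(a,None,fx=3.3,fy=3.3,interpolation=cv2.INTER_CUBIC))
E
```

```text
(no output)
```

View pics/topz.png

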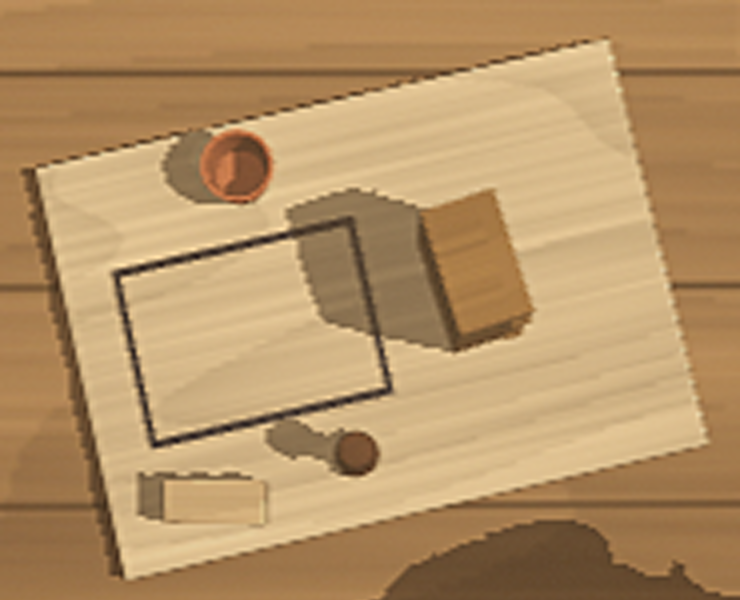

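View pics/scz.png

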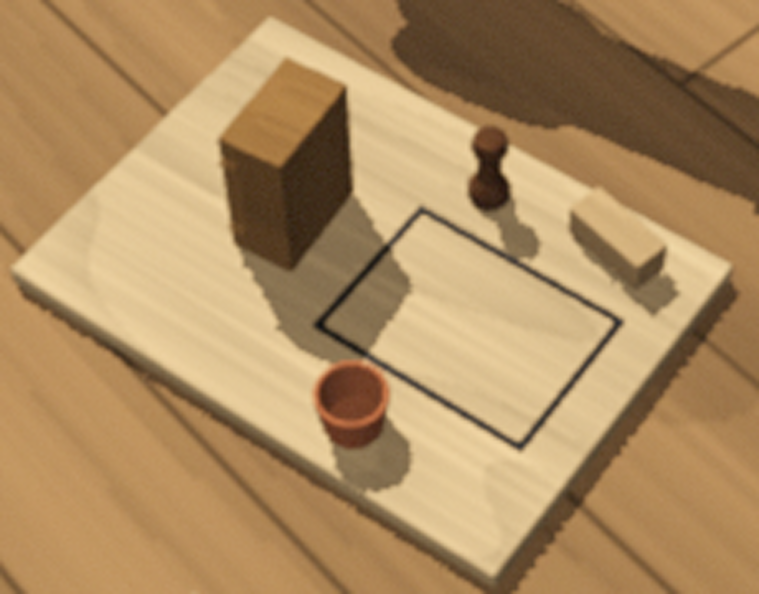

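```bash
cat > h.py <<'E'
import numpy as np, cv2
def ray(d,uv,z):
    R,_=cv2.Rodrigues(np.array(d['rvec'],float)); t=np.array(d['tvec'],float).ravel()
    p=cv2.undistortPoints(np.array(uv,float).reshape(-1,1,2),np.array(d['mtx']),None).reshape(-1,2)
    v=np.c_[p,np.ones(len(p))]@R; c=-R.T@t
    return c+v*((z-c[2])/v[:,2])[:,None]
def unz(P,f,o): return (np.array(P,float)+.5)/f-.5+np.array(o)
def proj(d,P): return cv2.projectPoints(np.array(P,float).reshape(-1,3),np.array(d['rvec'],float),np.array(d['tvec'],float),np.array(d['mtx']),None)[0].reshape(-1,2)
E
python3 - <<'E'
from cell import env,eyes
from h import *
np.set_printoptions(precision=4,suppress=True)
T=eyes.snapshot('top');S=eyes.snapshot('scene')
o=ray(T,unz([(116,272),(352,218),(391,390),(153,444)],4,(220,145)),.018)
print('outT',o); 
so=ray(S,unz([(520,446),(318,325),(422,210),(620,322)],3.3,(180,195)),.018);print('outS',so)
m=ray(T,unz([(419,211),(495,189),(532,313),(457,338)],4,(220,145)),.138);print('topT',m)
ms=ray(S,unz([(279,165),(221,142),(287,60),(346,88)],3.3,(180,195)),.138);print('topS',ms)
fs=ray(S,unz([(290,268),(237,245),(352,193)],3.3,(180,195)),.018);print('footS',fs)
for n,q in(('T',o),('S',so)):
    c=q.mean(0); ex=(q[0]+q[3]-q[1]-q[2])[:2]; print(n,'place',c,'len',np.linalg.norm(ex)/2,'ang',np.degrees(np.arctan2(ex[1],ex[0])))
    ex/=np.linalg.norm(ex); ey=np.array([-ex[1],ex[0]])
    for k,g in(('mT',m),('mS',ms),('fS',fs)): print(k,np.c_[(g-c)[:,:2]@ex,(g-c)[:,:2]@ey])
E
```

```text
outT [[ 0.5829  0.1921  0.018 ]
 [ 0.6213  0.0253  0.018 ]
 [ 0.4988 -0.002   0.018 ]
 [ 0.4612  0.1649  0.018 ]]
outS [[ 0.5803  0.1903  0.018 ]
 [ 0.6184  0.0257  0.018 ]
 [ 0.4982 -0.0014  0.018 ]
 [ 0.4609  0.164   0.018 ]]
topT [[ 0.6046 -0.0196  0.138 ]
 [ 0.6189 -0.0687  0.138 ]
 [ 0.5383 -0.0918  0.138 ]
 [ 0.5223 -0.0436  0.138 ]]
topS [[ 0.6031 -0.023   0.138 ]
 [ 0.6196 -0.0644  0.138 ]
 [ 0.5405 -0.0918  0.138 ]
 [ 0.5267 -0.0448  0.138 ]]
footS [[ 0.6021 -0.0253  0.018 ]
 [ 0.6175 -0.0665  0.018 ]
 [ 0.5258 -0.0474  0.018 ]]
T place [0.5411 0.0951 0.018 ] len 0.17110000127215605 ang 102.81812205426093
mT [[-0.1259 -0.0365]
 [-0.177  -0.0395]
 [-0.1816  0.0441]
 [-0.1311  0.0491]]
mS [[-0.1289 -0.0343]
 [-0.173  -0.0412]
 [-0.1821  0.042 ]
 [-0.1332  0.045 ]]
fS [[-0.1309 -0.0328]
 [-0.1745 -0.0387]
 [-0.1355  0.0464]]
S place [0.5394 0.0947 0.018 ] len 0.1693039832782786 ang 102.87228502386549
mT [[-0.1259 -0.038 ]
 [-0.177  -0.041 ]
 [-0.1815  0.0427]
 [-0.131   0.0475]]
mS [[-0.1289 -0.0358]
 [-0.1729 -0.0427]
 [-0.182   0.0405]
 [-0.1331  0.0435]]
fS [[-0.1309 -0.0343]
 [-0.1745 -0.0402]
 [-0.1354  0.0449]]
```

```bash
python3 -m handwheel '[[[49,-23,0,1,-1],[98,-46,0,2,-1],[147,-69,0,3,-1],[196,-92,0,4,-1],[246,-115,0,5,-1],[295,-138,0,6,-1],[344,-161,0,7,-1],[393,-185,0,8,-1],[443,-208,0,8.3,-1],[492,-231,0,8.3,-1]]]'
python3 - <<'E'
from cell import env,eyes
from h import *
np.set_printoptions(precision=4,suppress=True)
for n in('top','scene'):
    d=eyes.snapshot(n); cv2.imwrite(f'pics/{n}1.png',d['img'][:,:,::-1])
    s=env.sense(); u=proj(d,[s['ee_pos']])[0]; print(n,u)
    x,y=int(u[0]),int(u[1]); a=d['img'][max(0,y-110):y+70,max(0,x-110):x+110,::-1]; cv2.imwrite(f'pics/{n}1z.png',cv2.resize(a,None,fx=3,fy=3,interpolation=cv2.INTER_CUBIC))
print(s['time'],s['ee_pos'],s['ee_rot'],s['wrist_force'],s['width'])
E
```

```text
time: 1.45
ee_pos: [0.6021, -0.1882, 0.2312]
ee_rot: [3.142, 0.0, 0.225]
wrist_force: [1.1, -0.4, -0.1]
width: 1.002
top [392.3021 189.2386]
scene [215.0503 176.682 ]
1.55 [ 0.605  -0.1817  0.2308] [-3.1373 -0.0031  0.2345] [-0.1856  0.0657 -0.1547] 0.9990027011626638
```

View pics/scene1z.png

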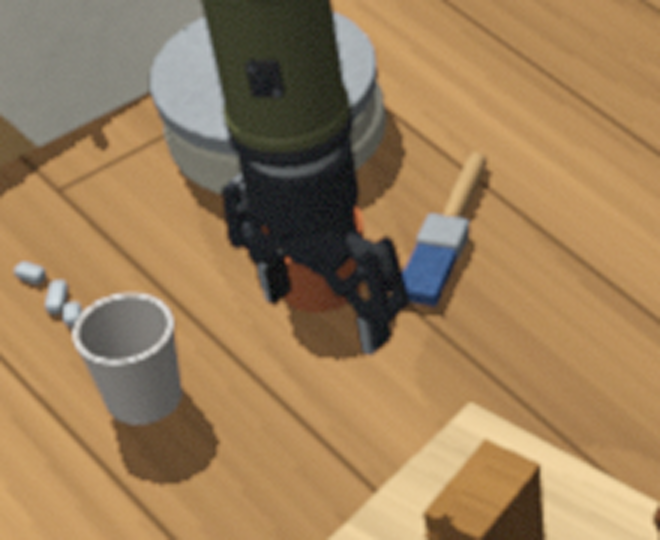

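View pics/top1.png

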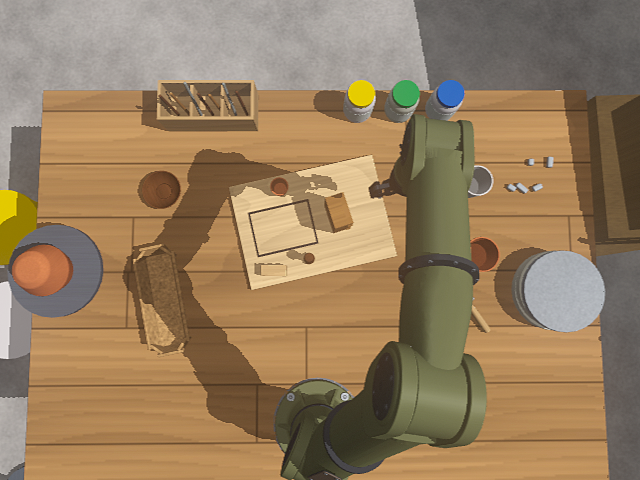

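```bash
python3 - <<'E'
from cell import env,eyes
from h import *
for n,(x0,y0) in(('scene',(170,110)),('top',(355,165))):
    d=eyes.snapshot(n); a=d['img'][y0:y0+(84 if n=='scene' else 50),x0:x0+(84 if n=='scene' else 60),::-1]; a=np.clip(a*2.5,0,255).astype('uint8'); cv2.imwrite(f'pics/{n}2z.png',cv2.resize(a,None,fx=7,fy=7,interpolation=cv2.INTER_CUBIC))
s=env.sense();print(s['ee_pos'],s['ee_rot'],s['time'])
R=cv2.Rodrigues(np.zeros(3))[0]
d=eyes.snapshot('scene')
from scipy.spatial.transform import Rotation as Ro
A=Ro.from_euler('xyz',s['ee_rot']).as_matrix()
# predicted pixels for tool points (y,z) in zoom coords
for y in(-.07,-.057,.057,.07):
  for z in(-.013,-.06):
    p=s['ee_pos']+A@[0,y,z]; u=proj(d,[p])[0]; print(y,z,((u-[170,110])+.5)*7-.5)
E
```

```text
[ 0.6014625  -0.18826043  0.23066709] [-3.14092054e+00  8.29873681e-04  2.27624132e-01] 1.65
-0.07 -0.013 [482.91212227 515.64864982]
-0.07 -0.06 [466.42471444 404.51528205]
-0.057 -0.013 [450.21943283 498.32329119]
-0.057 -0.06 [432.85990805 387.11111435]
0.057 -0.013 [173.40898464 351.62871296]
0.057 -0.06 [148.94572067 239.89470934]
0.07 -0.013 [142.92682113 335.4748136 ]
0.07 -0.06 [117.71193469 223.69923236]
```

View pics/scene2z.png

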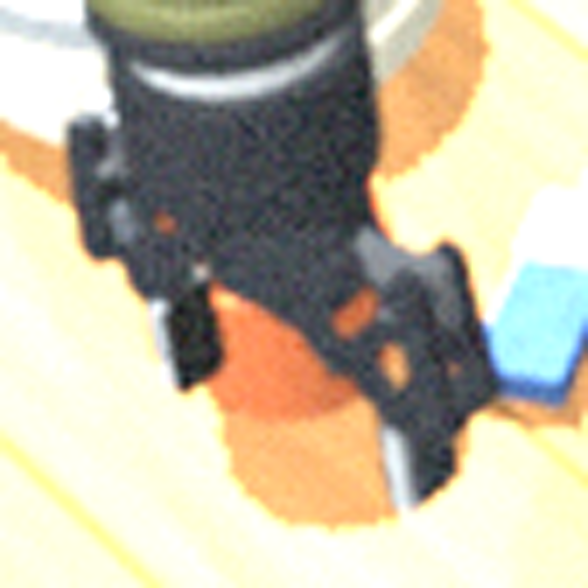

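View pics/top2z.png

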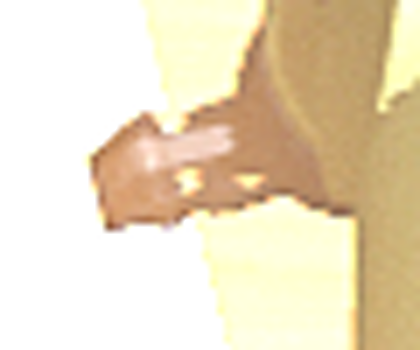

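```bash
python3 - <<'E'
from cell import env,eyes
from h import *
from scipy.spatial.transform import Rotation as Ro
np.set_printoptions(precision=4,suppress=True)
s=env.sense(); A=Ro.from_euler('xyz',[np.pi,0,.2256]).as_matrix(); P=s['ee_pos']
C={}
for n in('scene','top'):
    d=eyes.snapshot(n); C[n]=d; R=cv2.Rodrigues(d['rvec'])[0]; c=-R.T@np.ravel(d['tvec']); print(n,'cam',c,'in tool',A.T@(c-P))
def inplane(d,uv,x):
    # intersect with tool plane x=const
    R=cv2.Rodrigues(d['rvec'])[0]; c=A.T@(-R.T@np.ravel(d['tvec'])-P)
    p=cv2.undistortPoints(np.array(uv,float).reshape(-1,1,2),d['mtx'],None).reshape(-1,2)
    v=np.c_[p,np.ones(len(p))]@R@A
    return c+v*((x-c[0])/v[:,0])[:,None]
pts=[(415,507),(450,478),(497,383),(460,247),(455,430)]
for x in(-.013,0,.013): print(x,inplane(C['scene'],unz(pts,7,(170,110)),x))
E
```

```text
scene cam [1.0786 0.6856 1.1929] in tool [ 0.6617 -0.7464 -0.962 ]
top cam [0.3933 0.0057 1.3098] in tool [-0.1584 -0.2371 -1.079 ]
-0.013 [[-0.013  -0.0274  0.0208]
 [-0.013  -0.0451 -0.0024]
 [-0.013  -0.0713 -0.0574]
 [-0.013  -0.0639 -0.1078]
 [-0.013  -0.0505 -0.0262]]
0 [[ 0.     -0.0412  0.0019]
 [ 0.     -0.0586 -0.0209]
 [ 0.     -0.0843 -0.0749]
 [-0.     -0.0771 -0.1242]
 [ 0.     -0.0639 -0.0442]]
0.013 [[ 0.013  -0.0551 -0.0171]
 [ 0.013  -0.0722 -0.0393]
 [ 0.013  -0.0973 -0.0923]
 [ 0.013  -0.0902 -0.1407]
 [ 0.013  -0.0773 -0.0623]]
```

```bash
python3 -m handwheel '[[[0,0,30,0,-1],[0,0,60,0,-1],[0,0,90,0,-1],[0,0,120,0,-1],[0,0,150,0,-1],[0,0,175,0,-1],[0,0,195,0,-1],[0,0,205,0,-1],[0,0,213,0,-1],[0,0,215,0,-1]]]'
python3 - <<'E'
from cell import env,eyes
from h import *
for n in('top','scene'):
    d=eyes.snapshot(n)
    a=d['img'][145:300,220:405,::-1] if n=='top' else d['img'][140:320,150:340,::-1]
    a=np.clip(a*1.6,0,255).astype('uint8')
    cv2.imwrite(f'pics/{n}3z.png',cv2.resize(a,None,fx=3.3,fy=3.3,interpolation=cv2.INTER_CUBIC))
s=env.sense(); print(s['time'],s['ee_pos'],s['ee_rot'],s['wrist_force'],s['width'])
E
```

```text
time: 3.05
ee_pos: [0.6011, -0.1899, 0.0163]
ee_rot: [3.141, -0.0, 0.224]
wrist_force: [0.0, -0.2, 0.6]
width: 0.999
3.15 [ 0.6013012  -0.18970376  0.01665637] [ 3.14130210e+00 -4.62435141e-04  2.24793330e-01] [-0.08202484  0.20542972 -0.43729923] 0.9996928060256435
```

View pics/scene3z.png

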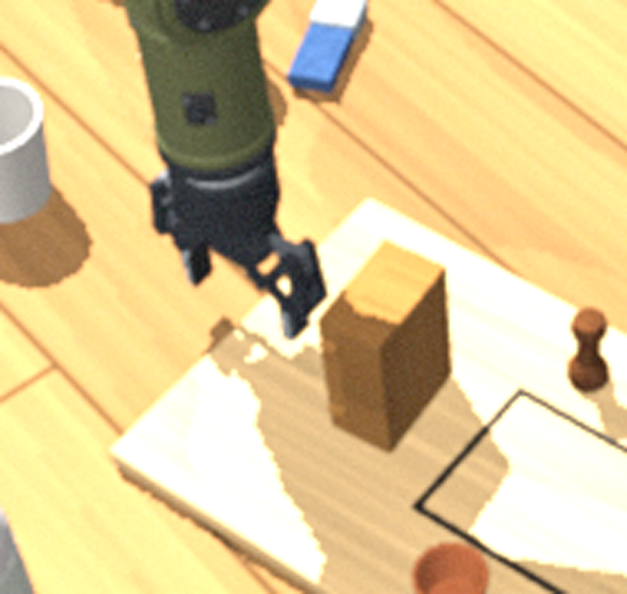

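View pics/top3z.png

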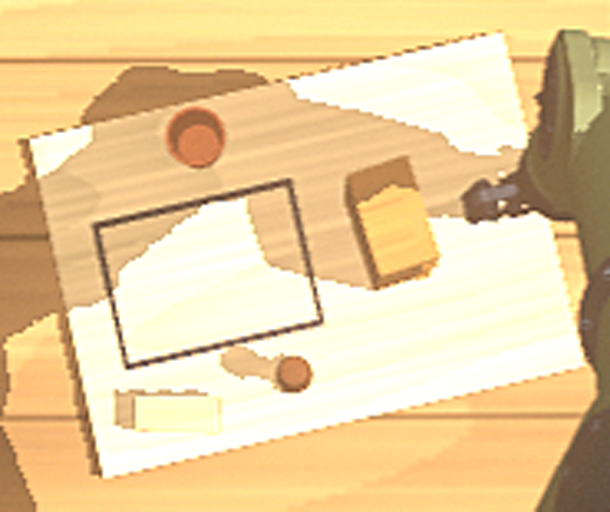

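```bash
python3 -m handwheel '[[[0,-6,0,0,-1],[0,-12,0,0,-1],[0,-18,0,0,-1],[0,-22,0,0,-1],[0,-25,0,0,-1],[0,-27,0,0,-1],[0,-28,0,0,-1],[0,-29,0,0,-1],[0,-29,0,0,-1],[0,-29,0,0,-1]]]'
python3 -m handwheel '[[[0,-1,0,0,-1],[0,-2,0,0,-1],[0,-3,0,0,-1],[0,-4,0,0,-1],[0,-5,0,0,-1],[0,-6,0,0,-1],[0,-7,0,0,-1],[0,-8,0,0,-1],[0,-8,0,0,-1],[0,-8,0,0,-1]]]'
python3 - <<'E'
from cell import env,eyes
from h import *
for n in('top','scene'):
    d=eyes.snapshot(n)
    a=d['img'][145:300,220:405,::-1] if n=='top' else d['img'][140:320,150:340,::-1]
    a=np.clip(a*1.6,0,255).astype('uint8')
    cv2.imwrite(f'pics/{n}4z.png',cv2.resize(a,None,fx=3.3,fy=3.3,interpolation=cv2.INTER_CUBIC))
s=env.sense(); print(s['time'],s['ee_pos'],s['ee_rot'],s['wrist_force'],s['width'])
E
```

```text
time: 4.4
ee_pos: [0.5946, -0.1615, 0.0163]
ee_rot: [3.142, 0.0, 0.225]
wrist_force: [-0.2, -0.4, -0.7]
width: 1.001
time: 5.65
ee_pos: [0.5929, -0.1535, 0.0163]
ee_rot: [3.142, 0.0, 0.225]
wrist_force: [-0.7, -0.0, -0.1]
width: 1.001
5.75 [ 0.59289247 -0.15356811  0.01628845] [ 3.14158054e+00 -1.78494083e-05  2.24764810e-01] [ 0.12839655  0.62791432 -0.14364445] 0.9999056905565491
```

View pics/scene4z.png

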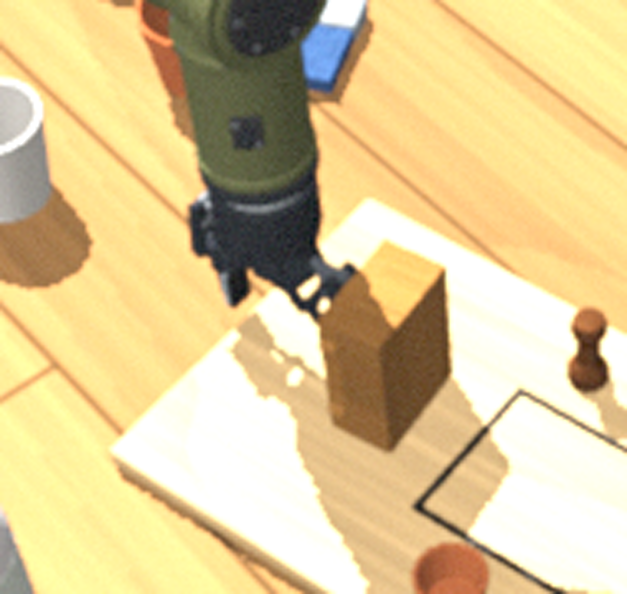

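```bash
python3 -m handwheel '[[[0,-1,0,0,-1],[0,-1,0,0,-1],[0,-2,0,0,-1],[0,-2,0,0,-1],[0,-3,0,0,-1],[0,-3,0,0,-1],[0,-4,0,0,-1],[0,-4,0,0,-1],[0,-4,0,0,-1],[0,-4,0,0,-1]]]'
python3 -m handwheel '[[[0,-1,0,0,-1],[0,-1,0,0,-1],[0,-2,0,0,-1],[0,-2,0,0,-1],[0,-3,0,0,-1],[0,-3,0,0,-1],[0,-4,0,0,-1],[0,-4,0,0,-1],[0,-4,0,0,-1],[0,-4,0,0,-1]]]'
python3 - <<'E'
from cell import env,eyes
from h import *
for n in('top','scene'):
    d=eyes.snapshot(n)
    a=d['img'][145:300,220:405,::-1] if n=='top' else d['img'][140:320,150:340,::-1]
    a=np.clip(a*1.6,0,255).astype('uint8')
    cv2.imwrite(f'pics/{n}5z.png',cv2.resize(a,None,fx=3.3,fy=3.3,interpolation=cv2.INTER_CUBIC))
s=env.sense(); print(s['time'],s['ee_pos'],s['ee_rot'],s['wrist_force'],s['width'])
E
```

```text
time: 7.0
ee_pos: [0.592, -0.1497, 0.0163]
ee_rot: [3.142, -0.0, 0.225]
wrist_force: [0.3, -0.2, -0.1]
width: 1.004
time: 8.25
ee_pos: [0.5911, -0.1457, 0.0162]
ee_rot: [-3.142, 0.0, 0.225]
wrist_force: [1.0, -1.1, -0.8]
width: 1.001
8.35 [ 0.59108663 -0.14564912  0.01624971] [-3.14152071e+00  6.50553943e-06  2.24969739e-01] [ 0.51755127 -1.00291067 -0.03232085] 1.000522029953984
```

View pics/scene5z.png

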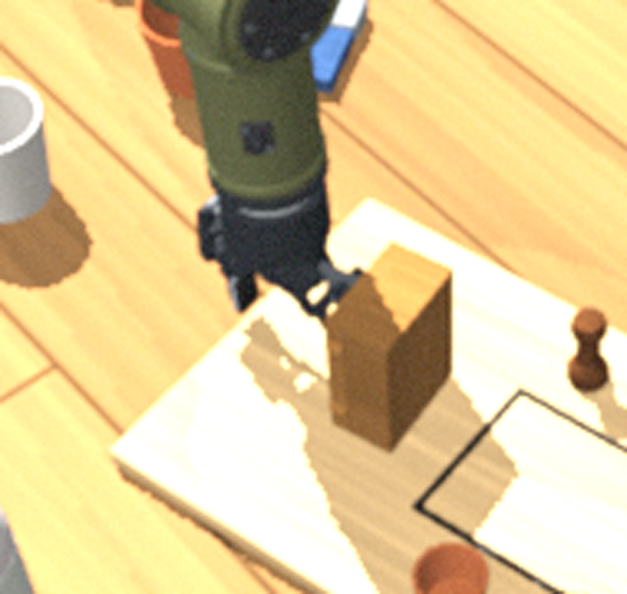

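View pics/top5z.png

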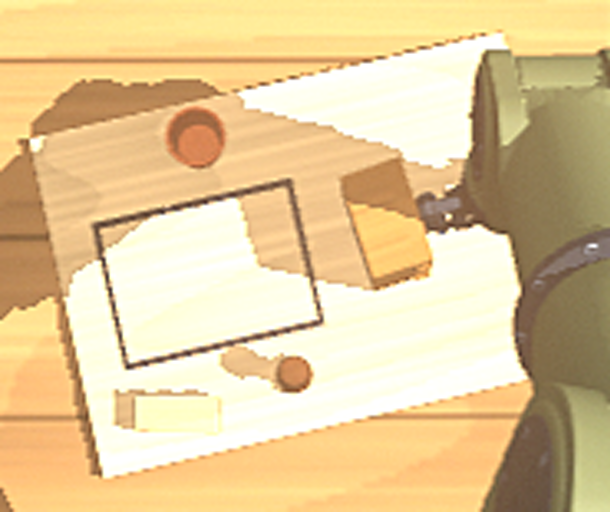

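```bash
python3 -m handwheel '[[[0,2,0,0,-1],[0,6,0,0,-1],[0,14,0,0,-1],[0,28,0,0,-1],[0,45,0,0,-1],[0,45,-40,0,-1],[0,45,-90,0,-1],[0,45,-140,0,-0.3],[0,45,-190,0,-0.25],[0,45,-200,0,-0.25]]]'
python3 - <<'E'
from cell import env,eyes
from h import *
for n in('top','scene'):
    d=eyes.snapshot(n)
    a=d['img'][145:300,220:405,::-1] if n=='top' else d['img'][195:375,180:410,::-1]
    f=4 if n=='top' else 3.3
    cv2.imwrite(f'pics/{n}6z.png',cv2.resize(a,None,fx=f,fy=f,interpolation=cv2.INTER_CUBIC)[:600])
s=env.sense(); print(s['time'],s['ee_pos'],s['ee_rot'],s['wrist_force'],s['width'])
E
```

```text
time: 9.6
ee_pos: [0.6028, -0.1912, 0.2204]
ee_rot: [3.138, -0.006, 0.224]
wrist_force: [-0.4, -0.7, -0.3]
width: 0.625
9.7 [ 0.60155895 -0.19076744  0.21747699] [ 3.14013823e+00 -1.95277679e-03  2.23744914e-01] [-0.09502117  0.06464808  0.37171362] 0.6267340728937505
```

View pics/scene6z.png

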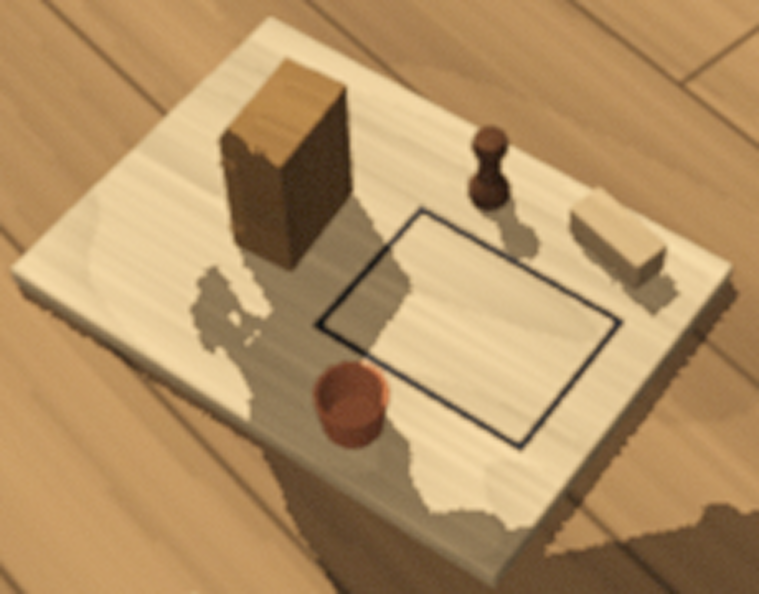

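View pics/top6z.png

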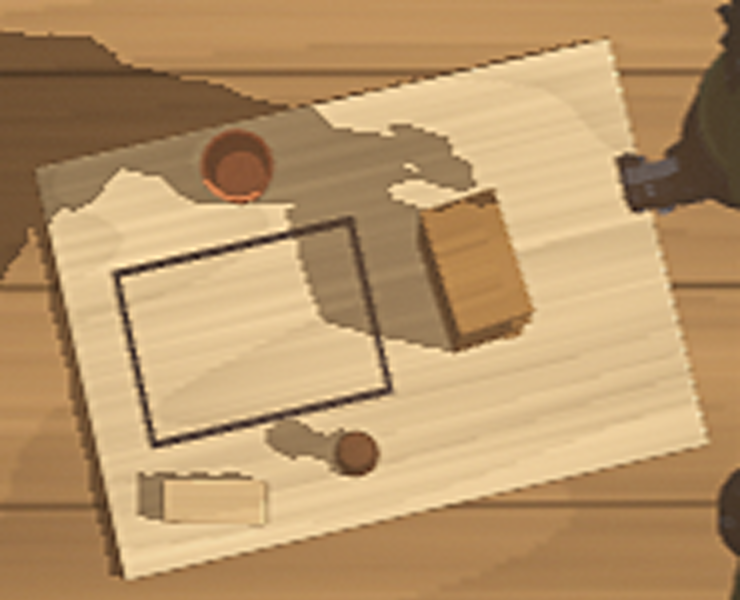

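```bash
python3 -m handwheel '[[[0,-20,0,-1,-0.5],[1,-50,0,-2,-0.5],[1,-85,0,-3,-0.5],[1,-115,0,-3.3,-0.5],[1,-130,0,-3.3,-0.5],[1,-137,0,-3.3,-0.5],[1,-137,10,-3.3,-0.5],[1,-137,30,-3.3,-0.5],[1,-137,50,-3.3,-0.5],[1,-137,55,-3.3,-0.5]]]'
python3 - <<'E'
from cell import env,eyes
from h import *
for n in('top','scene'):
    d=eyes.snapshot(n)
    a=d['img'][145:300,220:405,::-1] if n=='top' else d['img'][140:320,180:410,::-1]
    f=4 if n=='top' else 3.3
    a=np.clip(a*1.6,0,255).astype('uint8')
    cv2.imwrite(f'pics/{n}7z.png',cv2.resize(a,None,fx=f,fy=f,interpolation=cv2.INTER_CUBIC)[:600])
s=env.sense(); print(s['time'],s['ee_pos'],s['ee_rot'],s['wrist_force'],s['width'])
E
```

```text
time: 10.95
ee_pos: [0.5706, -0.0571, 0.1594]
ee_rot: [-3.141, 0.003, 0.281]
wrist_force: [1.0, -0.4, -0.4]
width: 0.748
11.05 [ 0.57125647 -0.05662981  0.16051146] [-3.14126209e+00  1.44306738e-03  2.81320498e-01] [-0.29618694 -0.04569473 -0.00936337] 0.7518226076455872
```

View pics/scene7z.png

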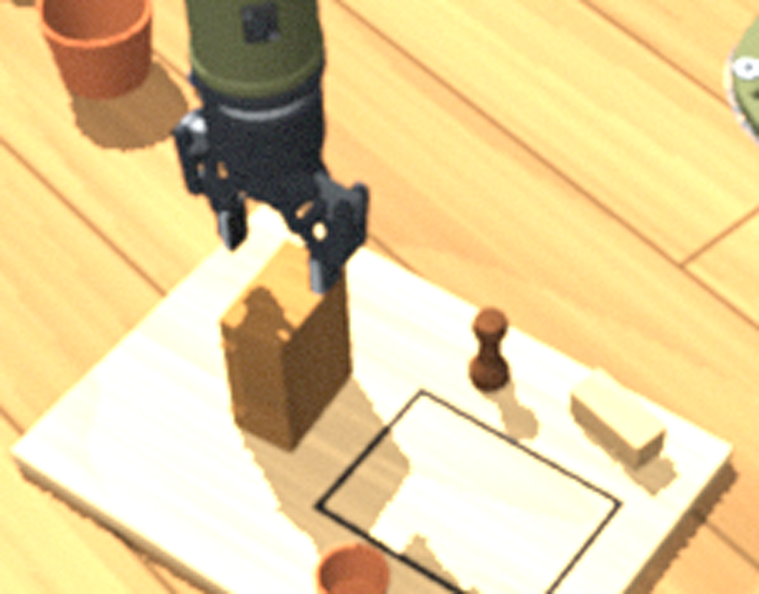

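View pics/top7z.png

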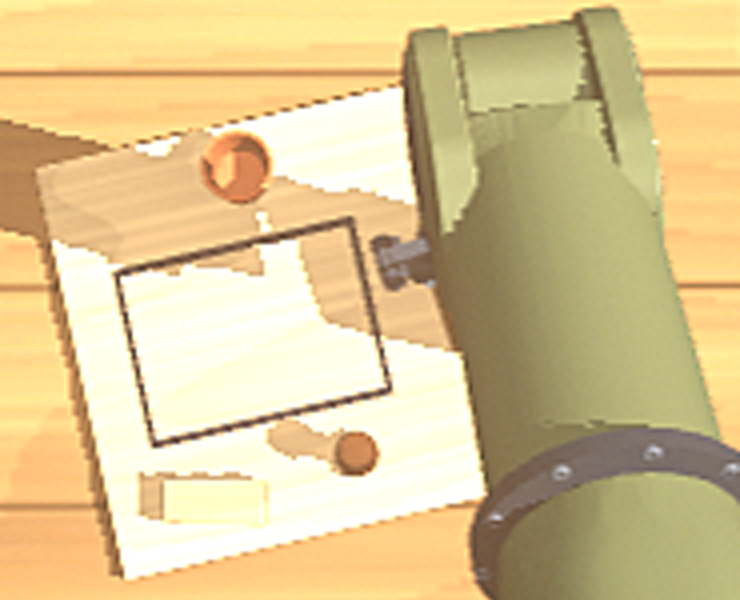

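```bash
python3 -m handwheel '[[[0,0,8,0,-0.5],[0,0,16,0,-0.5],[0,0,24,0,-0.5],[0,0,32,0,-0.5],[0,0,40,0,-0.5],[0,0,48,0,-0.5],[0,0,55,0,-0.5],[0,0,60,0,-0.5],[0,0,62,0,-0.5],[0,0,62,0,-0.5]]]' 20
python3 - <<'E'
from cell import env,eyes
from h import *
for n in('scene',):
    d=eyes.snapshot(n)
    a=d['img'][140:320,180:410,::-1]
    f=3.3
    a=np.clip(a*2,0,255).astype('uint8')
    cv2.imwrite(f'pics/{n}8z.png',cv2.resize(a,None,fx=f,fy=f,interpolation=cv2.INTER_CUBIC)[:600])
s=env.sense(); print(s['time'],s['ee_pos'],s['ee_rot'],s['wrist_force'],s['width'])
E
```

```text
time: 12.3
ee_pos: [0.5716, -0.0557, 0.0993]
ee_rot: [-3.142, -0.0, 0.283]
wrist_force: [0.2, -0.1, 0.3]
width: 0.75
12.35 [ 0.57167607 -0.05577966  0.09943647] [ 3.14152469e+00 -2.76332567e-04  2.82486987e-01] [ 0.99588109 -1.50656909 -0.07783959] 0.7485557832889359
```

View pics/scene8z.png

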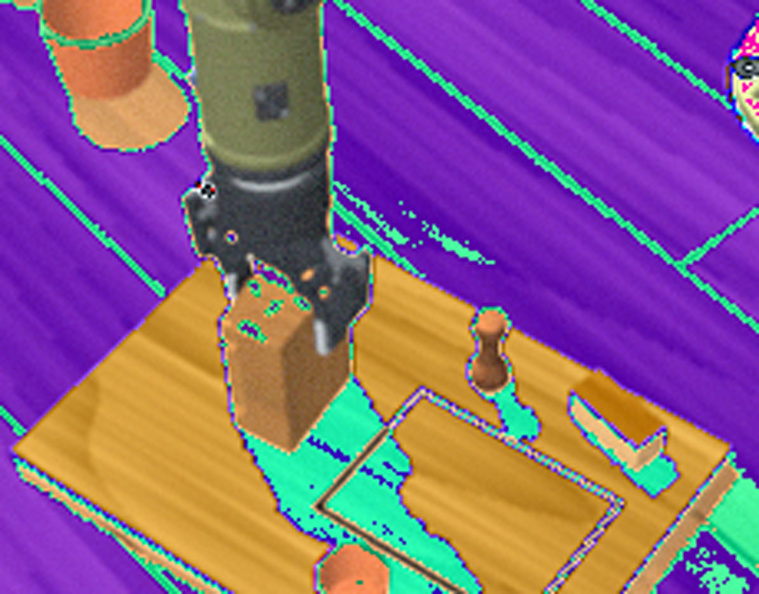

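```bash
python3 -m handwheel '[[[0,0,0,0,-0.4],[0,0,0,0,-0.3],[0,0,0,0,-0.25],[0,0,0,0,-0.22],[0,0,0,0,-0.22],[0,-2,0,0,-0.22],[0,-4,0,0,-0.22],[0,-6,0,0,-0.22],[1,-8,0,0,-0.22],[1,-10,0,0,-0.22]]]' 20
python3 - <<'E'
from cell import env,eyes
from h import *
for n in('scene',):
    d=eyes.snapshot(n)
    a=d['img'][140:320,180:410,::-1]
    f=3.3
    cv2.imwrite(f'pics/{n}9z.png',cv2.resize(a,None,fx=f,fy=f,interpolation=cv2.INTER_CUBIC)[:600])
s=env.sense(); print(s['time'],s['ee_pos'],s['ee_rot'],s['wrist_force'],s['width'])
E
```

```text
time: 13.6
ee_pos: [0.5696, -0.0459, 0.0992]
ee_rot: [3.141, 0.0, 0.283]
wrist_force: [-0.3, -2.3, 1.3]
width: 0.61
13.65 [ 0.56958722 -0.0455768   0.09928013] [-3.14158802e+00  1.60398707e-04  2.82875371e-01] [-0.38752817 -1.42040535 -0.0841263 ] 0.6085373916042915
```

View pics/scene9z.png

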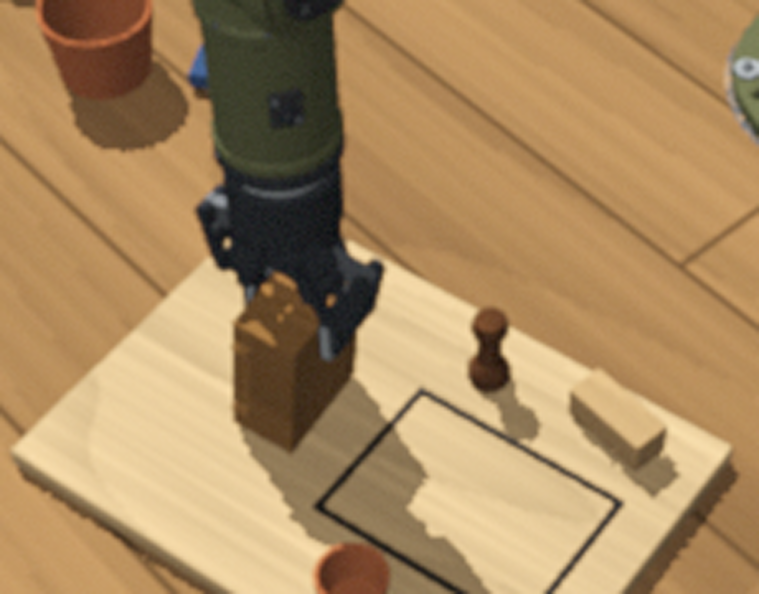

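```bash
python3 -m handwheel '[[[0,0,0,0,-0.2],[0,0,0,0,-0.195],[0,-3,0,0,-0.195],[0,-6,0,0,-0.195],[1,-9,0,0,-0.195],[1,-12,0,0.5,-0.195],[1,-15,0,1,-0.195],[1,-18,0,1.5,-0.195],[1,-21,0,2,-0.195],[1,-24,0,2.5,-0.195]]]' 20
python3 - <<'E'
from cell import env,eyes
from h import *
for n in('scene',):
    d=eyes.snapshot(n)
    a=d['img'][140:320,180:410,::-1]
    f=3.3
    cv2.imwrite(f'pics/{n}10z.png',cv2.resize(a,None,fx=f,fy=f,interpolation=cv2.INTER_CUBIC)[:600])
s=env.sense(); print(s['time'],s['ee_pos'],s['ee_rot'],s['wrist_force'],s['width'])
E
```

```text
time: 14.9
ee_pos: [0.564, -0.0224, 0.0993]
ee_rot: [3.141, -0.0, 0.238]
wrist_force: [0.0, -1.7, 2.6]
width: 0.595
14.95 [ 0.56382697 -0.02185748  0.09934483] [-3.14124383e+00 -4.96912897e-05  2.38332844e-01] [ 1.42717465 -1.35350498  2.38564427] 0.600339275701337
```

View pics/scene10z.png

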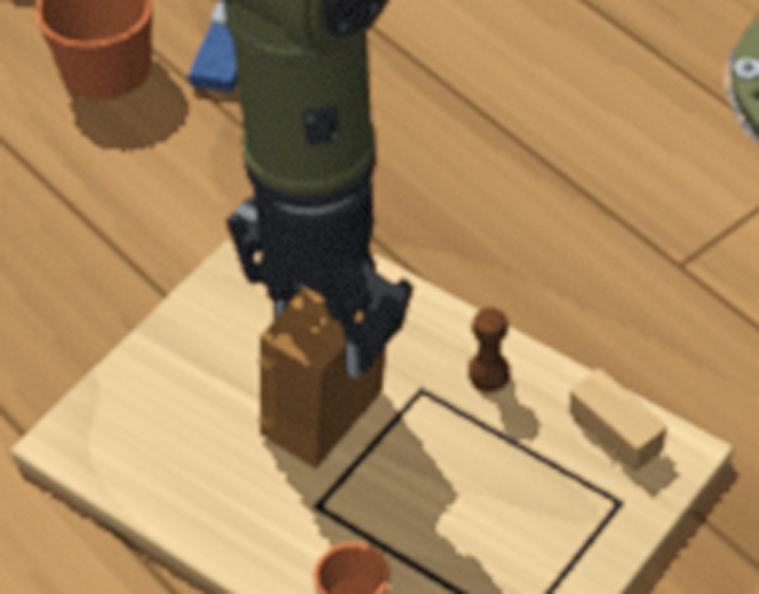

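```bash
python3 -m handwheel '[[[0,-4,0,0.2,-0.195],[0,-8,0,0.4,-0.195],[0,-12,0,0.6,-0.195],[0,-16,0,0.8,-0.195],[0,-20,0,0.8,-0.195],[0,-24,0,0.8,-0.195],[0,-27,0,0.8,-0.195],[0,-29,0,0.8,-0.195],[0,-30,0,0.8,-0.195],[0,-30,0,0.8,-0.195]]]'
python3 - <<'E'
from cell import env,eyes
from h import *
for n in('scene',):
    d=eyes.snapshot(n)
    a=d['img'][140:320,180:410,::-1]
    f=3.3
    cv2.imwrite(f'pics/{n}11z.png',cv2.resize(a,None,fx=f,fy=f,interpolation=cv2.INTER_CUBIC)[:600])
s=env.sense(); print(s['time'],s['ee_pos'],s['ee_rot'],s['wrist_force'],s['width'])
E
```

```text
time: 16.2
ee_pos: [0.5569, 0.0066, 0.0993]
ee_rot: [-3.141, -0.0, 0.225]
wrist_force: [0.2, -2.3, 2.4]
width: 0.604
16.25 [0.55692252 0.00662608 0.09931155] [-3.14145031e+00 -9.01744939e-05  2.24841452e-01] [-0.32260634 -2.91124459  3.5854529 ] 0.6057251158568961
```

View pics/scene11z.png

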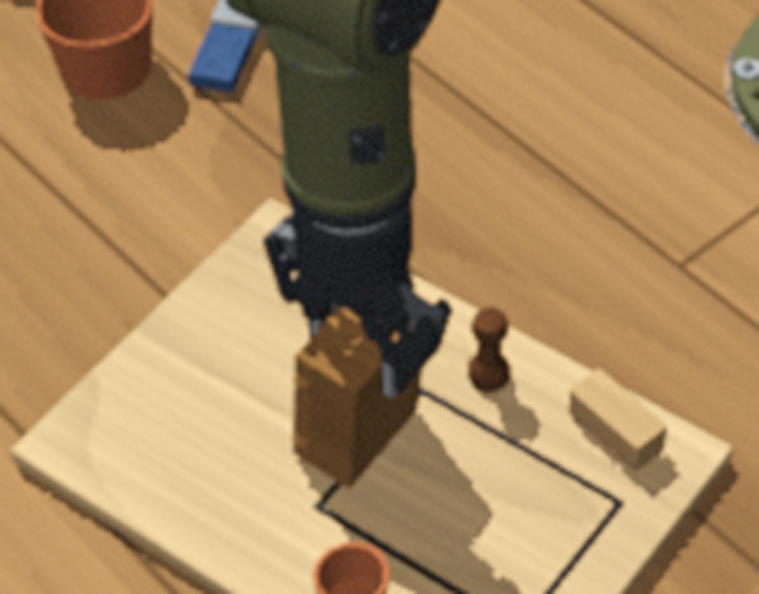

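```bash
python3 -m handwheel '[[[0,3,0,0,-0.22],[0,3,0,0,-0.26],[0,2,0,0,-0.32],[0,0,0,0,-0.4],[0,0,0,0,-0.5],[0,0,-10,0,-0.5],[0,0,-30,0,-0.5],[0,0,-60,0,-0.5],[0,0,-90,0,-0.5],[0,0,-100,0,-0.5]]]'
python3 - <<'E'
from cell import env,eyes
from h import *
for n in('scene',):
    d=eyes.snapshot(n)
    print(ray(d,unz([(347,483)],3.3,(180,140)),.018))
    a=d['img'][140:320,180:410,::-1]
    f=3.3
    cv2.imwrite(f'pics/{n}12z.png',cv2.resize(a,None,fx=f,fy=f,interpolation=cv2.INTER_CUBIC)[:600])
s=env.sense(); print(s['time'],s['ee_pos'],s['ee_rot'],s['wrist_force'],s['width'])
E
```

```text
time: 17.5
ee_pos: [0.5578, 0.0069, 0.2017]
ee_rot: [3.141, -0.004, 0.225]
wrist_force: [1.1, 0.8, -1.2]
width: 0.751
[[0.5906068  0.02397277 0.018     ]]
17.55 [0.55782765 0.00678212 0.20178884] [ 3.14095119 -0.00360875  0.22490496] [-0.20693177 -0.78496194  0.91802033] 0.7511820000805997
```

View pics/scene12z.png

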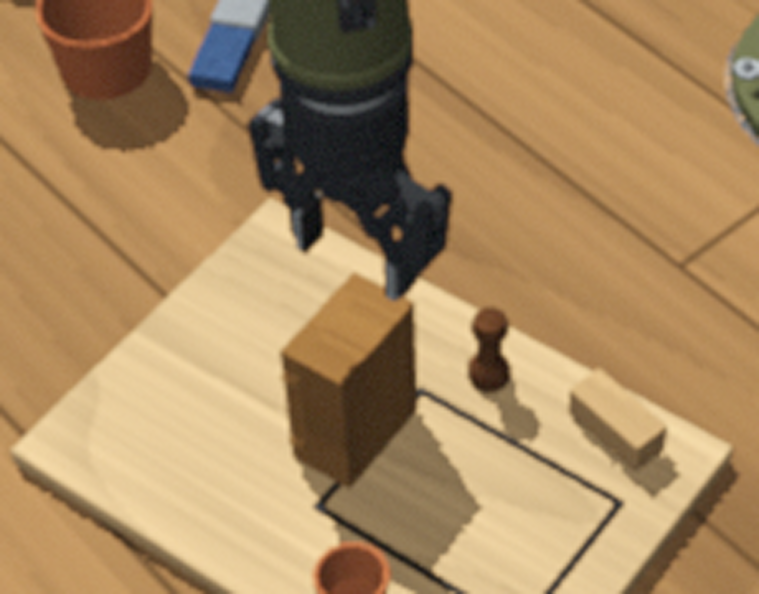

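```bash
python3 - <<'E'
from cell import env,eyes
from h import *
np.set_printoptions(precision=4,suppress=True)
d=eyes.snapshot('scene'); P=np.array([.5403,.0949]);a=np.radians(102.85);ex=np.array([np.cos(a),np.sin(a)]);ey=np.array([-ex[1],ex[0]])
for z,pts in((.018,[(347,483),(413,412),(293,455)]),(.138,[(342,383),(412,303),(352,275),(283,352)]),(.018,[(318,506),(422,393)])):
    g=ray(d,unz(pts,3.3,(180,140)),z)[:,:2]-P; print(np.c_[g@ex,g@ey])
E
```

```text
[[-0.0803 -0.0333]
 [-0.079   0.0437]
 [-0.1262 -0.0361]]
[[-0.0762 -0.0353]
 [-0.0787  0.0461]
 [-0.1268  0.0427]
 [-0.1238 -0.0371]]
[[-0.0851 -0.0604]
 [-0.0837  0.0613]]
```

```bash
python3 -m handwheel '[[[0,6,0,0,-0.5],[0,13,0,0,-0.5],[-1,13,20,0,-0.5],[-1,13,45,0,-0.5],[-1,13,65,0,-0.5],[-1,13,80,0,-0.5],[-1,13,92,0,-0.5],[-1,13,100,0,-0.5],[-1,13,102,0,-0.3],[-1,13,102,0,-0.22]]]' 40
python3 -m handwheel '[[[0,0,0,0,-0.2],[0,0,0,0,-0.19],[0,-3,0,0,-0.19],[0,-6,0,0,-0.19],[0,-9,0,0,-0.19],[0,-12,0,0,-0.19],[0,-15,0,0,-0.19],[0,-18,0,0,-0.19],[0,-20,0,0,-0.19],[0,-20,0,0,-0.19]]]' 40
python3 - <<'E'
from cell import env,eyes
from h import *
for n in('scene',):
    d=eyes.snapshot(n)
    a=d['img'][140:320,180:410,::-1]
    f=3.3
    cv2.imwrite(f'pics/{n}13z.png',cv2.resize(a,None,fx=f,fy=f,interpolation=cv2.INTER_CUBIC)[:600])
s=env.sense(); print(s['time'],s['ee_pos'],s['ee_rot'],s['wrist_force'],s['width'])
E
```

```text
time: 18.85
ee_pos: [0.5589, -0.006, 0.0975]
ee_rot: [-3.141, -0.0, 0.225]
wrist_force: [-0.7, 1.8, -0.8]
width: 0.609
time: 20.1
ee_pos: [0.5543, 0.0137, 0.0973]
ee_rot: [-3.141, -0.0, 0.225]
wrist_force: [0.8, -0.5, 0.3]
width: 0.591
20.15 [0.55430655 0.01366424 0.09725558] [-3.14105676e+00 -3.64203402e-05  2.25278817e-01] [ 1.04303504 -1.05960267  0.48144585] 0.5954859822980566
```

View pics/scene13z.png

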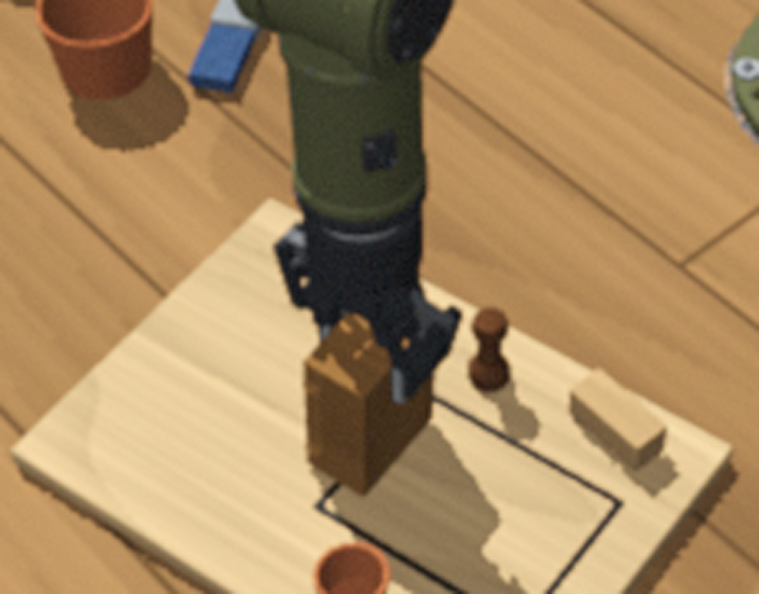

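```bash
python3 -m handwheel '[[[0,1,0,0,-0.22],[0,1,0,0,-0.26],[0,1,0,0,-0.32],[0,0,0,0,-0.4],[0,0,0,0,-0.5],[0,0,-10,0,-0.5],[0,0,-30,0,-0.5],[0,0,-60,0,-0.5],[0,0,-90,0,-0.5],[0,0,-102,0,-0.5]]]'
python3 - <<'E'
from cell import env,eyes
from h import *
for n in('scene',):
    d=eyes.snapshot(n)
    a=d['img'][140:320,180:410,::-1]
    f=3.3
    cv2.imwrite(f'pics/{n}14z.png',cv2.resize(a,None,fx=f,fy=f,interpolation=cv2.INTER_CUBIC)[:600])
s=env.sense(); print(s['time'],s['ee_pos'],s['ee_rot'],s['wrist_force'],s['width'])
E
```

```text
time: 21.4
ee_pos: [0.5552, 0.0133, 0.2015]
ee_rot: [3.141, -0.003, 0.225]
wrist_force: [1.1, -0.4, -0.6]
width: 0.75
21.45 [0.5553817  0.01333595 0.20204756] [ 3.14085023 -0.00381791  0.22490295] [ 0.38296884 -0.09597455 -0.21586293] 0.7530808793351963
```

View pics/scene14z.png

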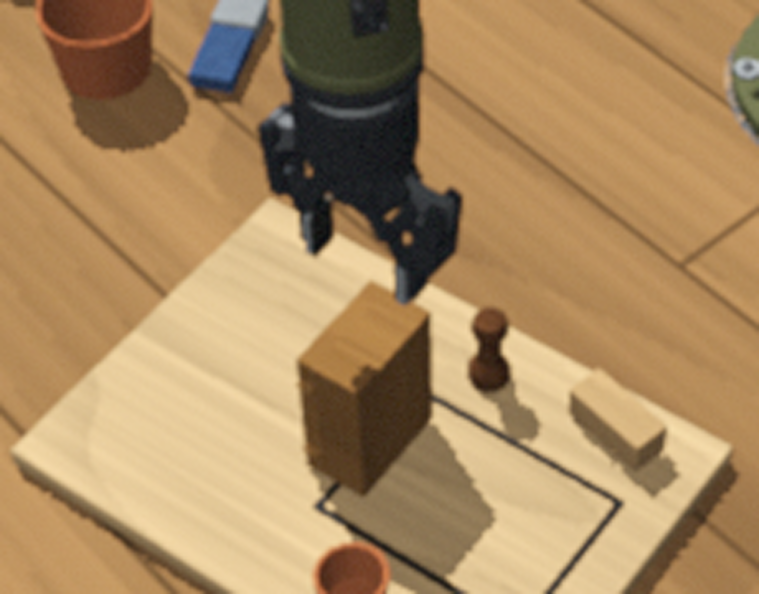

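```bash
python3 - <<'E'
from cell import env,eyes
from h import *
np.set_printoptions(precision=4,suppress=True)
d=eyes.snapshot('scene'); P=np.array([.5403,.0949]);a=np.radians(102.85);ex=np.array([np.cos(a),np.sin(a)]);ey=np.array([-ex[1],ex[0]])
for z,pts in((.018,[(363,493),(430,420),(309,466)]),(.138,[(359,392),(429,313),(372,284),(300,361)])):
    g=ray(d,unz(pts,3.3,(180,140)),z)[:,:2]-P; print(np.c_[g@ex,g@ey])
s=env.sense(); g=s['ee_pos'][:2]-P; print(g@ex,g@ey)
E
```

```text
[[-0.0661 -0.0336]
 [-0.0648  0.0449]
 [-0.1111 -0.0371]]
[[-0.0626 -0.0349]
 [-0.0642  0.0455]
 [-0.1108  0.0441]
 [-0.1099 -0.0367]]
-0.08287181715127614 0.00386589751327306
```

```bash
python3 -m handwheel '[[[0,15,0,0,0],[0,35,0,0,0.5],[0,55,0,0,1],[0,68,0,0,1],[0,68,15,0,1],[0,68,35,0,1],[0,68,55,0,1],[0,68,70,0,1],[0,68,77,0,1],[0,68,77,0,1]]]'
python3 - <<'E'
from cell import env,eyes
from h import *
d=eyes.snapshot('scene')
a=d['img'][140:320,180:410,::-1]
cv2.imwrite('pics/s15.png',cv2.resize(a,None,fx=3.3,fy=3.3,interpolation=cv2.INTER_CUBIC)[:600])
s=env.sense(); print(s['time'],s['ee_pos'],s['wrist_force'],s['width'])
P=np.array([.5403,.0949]);a=np.radians(102.85);ex=np.array([np.cos(a),np.sin(a)]);ey=np.array([-ex[1],ex[0]])
g=s['ee_pos'][:2]-P; print(g@ex,g@ey)
E
```

```text
time: 22.75
ee_pos: [0.5693, -0.0529, 0.1219]
ee_rot: [-3.141, 0.001, 0.225]
wrist_force: [1.0, 1.0, 0.2]
width: 0.001
22.8 [ 0.56967696 -0.05290863  0.12241931] [-0.24334945 -0.20838537 -0.30568134] 0.000420690008423423
-0.1506402738035809 0.004231316568913463
```

View pics/s15.png

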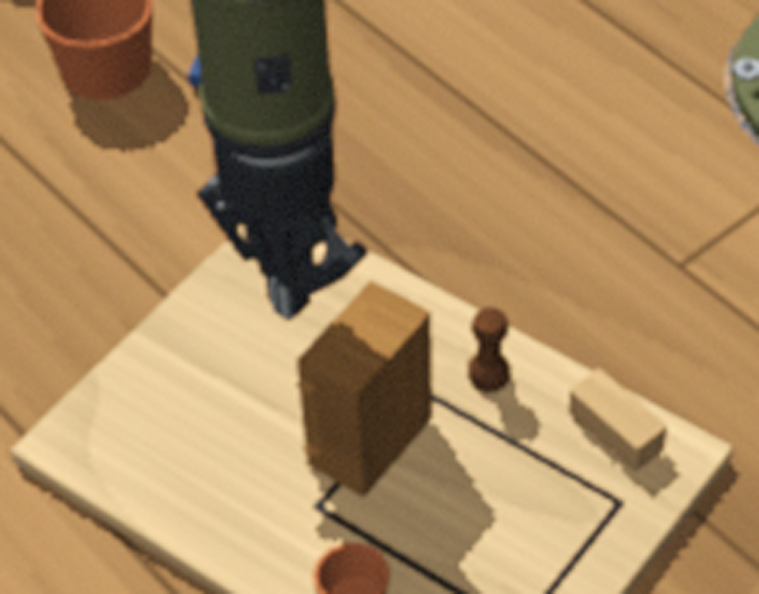

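```bash
python3 -m handwheel '[[[0,-8,0,0,1],[0,-16,0,0,1],[0,-22,0,0,1],[0,-27,-1,0,1],[0,-32,-2,0,1],[0,-37,-3,0,1],[0,-42,-4,0,1],[0,-47,-6,0,1],[0,-52,-7,0,1],[0,-57,-8,0,1]]]'
python3 - <<'E'
from cell import env,eyes
from h import *
d=eyes.snapshot('scene')
a=d['img'][140:320,180:410,::-1]
cv2.imwrite('pics/s16.png',cv2.resize(a,None,fx=3.3,fy=3.3,interpolation=cv2.INTER_CUBIC)[:600])
s=env.sense(); print(s['time'],s['ee_pos'],s['wrist_force'],s['width'])
E
```

```text
time: 24.05
ee_pos: [0.5567, 0.0029, 0.1304]
ee_rot: [-3.141, 0.0, 0.225]
wrist_force: [-1.0, -0.7, 0.1]
width: -0.002
24.1 [0.55661318 0.00372565 0.13045979] [ 0.64543209  0.41633456 -0.24171156] 0.001860100468195976
```

View pics/s16.png

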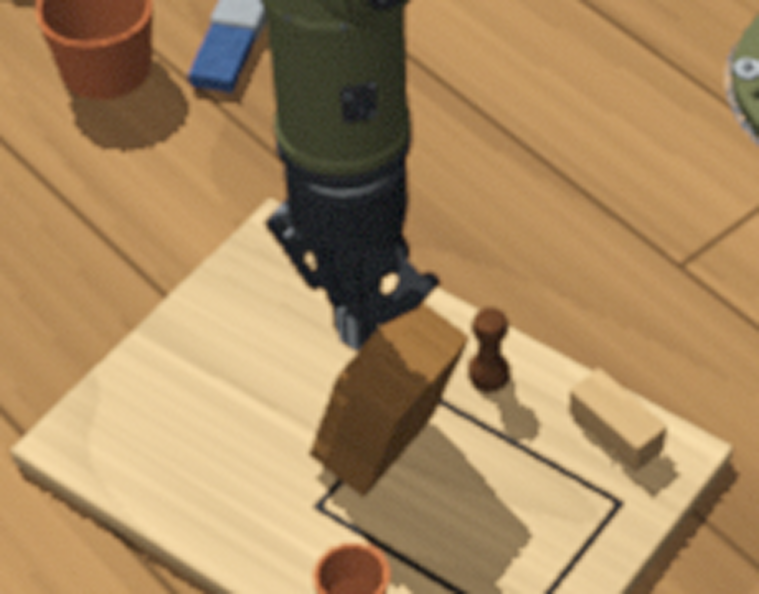

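```bash
python3 -m handwheel '[[[0,-5,-1,0,1],[0,-10,-2,0,1],[0,-15,-3,0,1],[0,-19,-3,0,1],[0,-19,-3,0,1],[0,-19,-3,0,1],[0,-19,-3,0,1],[0,-19,-3,0,1],[0,-19,-3,0,1],[0,-19,-3,0,1]]]'
python3 - <<'E'
from cell import env,eyes
from h import *
d=eyes.snapshot('scene')
a=d['img'][140:320,180:410,::-1]
cv2.imwrite('pics/s17.png',cv2.resize(a,None,fx=3.3,fy=3.3,interpolation=cv2.INTER_CUBIC)[:600])
s=env.sense(); print(s['time'],s['ee_pos'],s['wrist_force'],s['width'])
E
```

```text
time: 25.35
ee_pos: [0.5526, 0.0209, 0.1333]
ee_rot: [-3.142, 0.0, 0.225]
wrist_force: [0.1, 0.2, -0.2]
width: 0.001
25.4 [0.55253638 0.02098015 0.1332896 ] [ 0.31159159 -0.63205612  0.31466853] 0.0017204584736309678
```

View pics/s17.png

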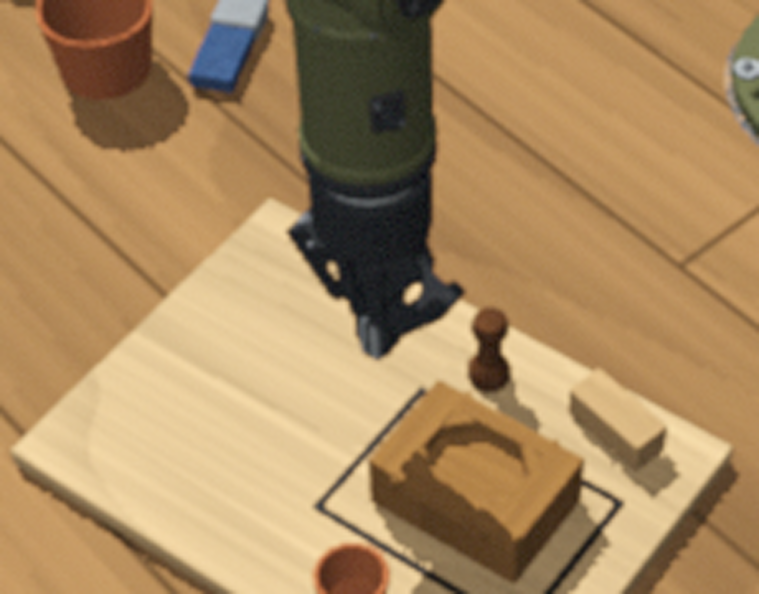

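The mould has fallen onto its back with the hollow up. I'll retreat the arm and check where it landed.

```bash
python3 -m handwheel '[[[0,10,-10,0,1],[0,30,-30,0,1],[0,60,-60,0,1],[0,100,-90,0,1],[0,140,-100,0,1],[0,180,-100,0,1],[0,210,-100,0,1],[0,220,-100,0,1],[0,220,-100,0,1],[0,220,-100,0,1]]]'
python3 - <<'E'
from cell import env,eyes
from h import *
d=eyes.snapshot('scene')
a=d['img'][195:375,180:410,::-1]
cv2.imwrite('pics/s18.png',cv2.resize(a,None,fx=3.3,fy=3.3,interpolation=cv2.INTER_CUBIC)[:600])
a=eyes.snapshot('top')['img'][145:295,220:405,::-1]
cv2.imwrite('pics/t18.png',cv2.resize(a,None,fx=4,fy=4,interpolation=cv2.INTER_CUBIC))
s=env.sense(); print(s['time'],s['ee_pos'],s['wrist_force'])
E
```

```text
time: 26.65
ee_pos: [0.6016, -0.1917, 0.2335]
ee_rot: [-3.141, -0.0, 0.227]
wrist_force: [-0.0, -0.4, 0.6]
width: 0.001
26.75 [ 0.60169272 -0.1918174   0.23355156] [ 0.03349381 -0.80807977 -0.8295125 ]
```

View pics/s18.png

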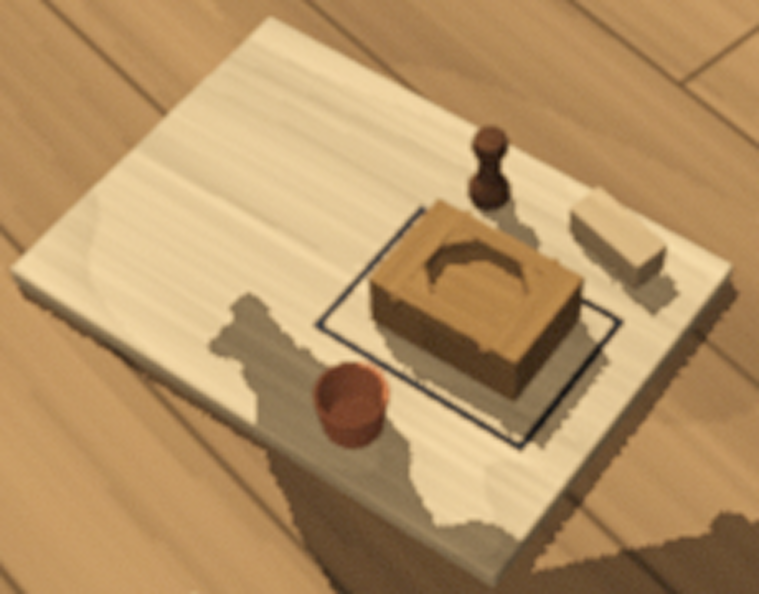

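View pics/t18.png

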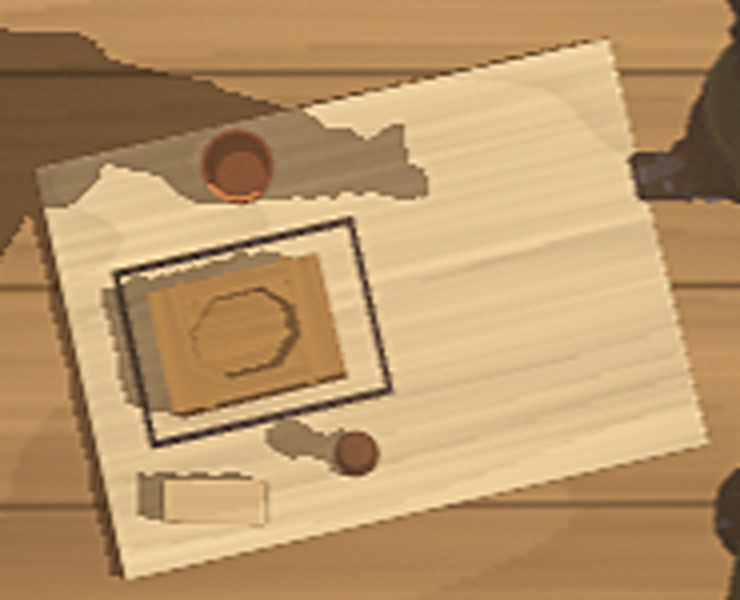

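```bash
python3 - <<'E'
from cell import env,eyes
from h import *
np.set_printoptions(precision=4,suppress=True)
P=np.array([.5403,.0949]);a=np.radians(102.85);ex=np.array([np.cos(a),np.sin(a)]);ey=np.array([-ex[1],ex[0]])
g=ray(eyes.snapshot('top'),unz([(148,292),(320,255),(346,376),(175,415)],4,(220,145)),.068)[:,:2]-P; print(np.c_[g@ex,g@ey])
env.finish_job()
E
```

```text
[[ 0.0616 -0.0362]
 [-0.0577 -0.0347]
 [-0.0565  0.0498]
 [ 0.0618  0.0497]]
the job is handed in; nothing more can be done
```

The mould now lies on its back inside the outline with its hollow facing up. I handed the job in at about 27 s.

- **Final position:** in place coordinates it spans about -57 to +62 mm in board x and -36 to +50 mm in board y. The inside of the lines is at ±82 and ±59 mm, so the closest gap is about 9 mm, on the +y side.
- **Bystanders:** in the last pictures the stamp, pinch pot and block look unmoved, and nothing I did went near the rest. The arm was clear of everything.
- **Topple:** just before toppling, the leading foot edge was about 20 mm past the near line. I pushed the top band with the shut fingertips and the mould fell by itself. I did not touch it after that.

**What did not go to plan:**
- **Low push failed:** pushing near the board with the back of an open finger did not work. The gripper's knuckle touched first and tilted the mould slightly, so I backed off and it settled where it had been.
- **How I pushed instead:** I slid the mould with the fingers loosely either side of its head. The rear finger pushed and the front one stopped it tipping, so the push was not within 20 mm of the board. It tilted a few degrees, and the jaws were nearly touching both faces.
- **Two pushes:** the first stopped only about 7 mm past the line because the foot lagged, so I pushed it a second time.

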